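# Put the hoof pick away in the catch-locked tilt-out hatch-box

### The job

The tilt-out hatch of the red box on the ledge stands ajar, held by the hidden safety catch behind it: reach down through the gap, press the catch down and, while it is down, pull the hatch wide open. Lower the steel hoof pick into the hatch's bin, without dropping it from a height, and push the hatch fully shut again. Leave everything else on the ledge and bench where it is.

Things in the scene. Friction and masses are not known exactly. Their poses are not given: they have to be found in the camera images.
- hatch_box: red plastic tilt-out storage box, screwed to the ledge: housing 280 mm wide (y), 130 deep (x), 198 high, walls 5, its open front covered by the hatch. Origin on the ledge under the middle of the front face; x into the box (away from the robot), y left along the front, z up. The ledge's top is 60 mm above the bench and runs from x = 0.515 to 0.825 m.
- hatch (a joint): hatch angle, rad: 0 shut, grows as its top tips out to the robot, stop at 0.95. A panel 280 x 6 mm, 190 high over its hinge along the bottom front edge. Stiff hinge (2 to 3 N at the top): stays where left. Starts ajar at 0.25 to 0.30; the catch stops it at about 0.31. To shut it just push (up to 10 N): the catch's sloping nose rides under its strike and snaps in.
- catch (a joint): angle of the catch's sprung arm, rad: 0 at rest, grows as it is pressed down, stop at 0.45. From about 0.2 the hook is clear; pull the hatch past 0.36 while the arm is down, after that it may be let go and springs up. Pressing at the thumb pad takes 2 N at first, 6 N at 0.2, 10 N at the stop.
- hatch_hinge (a point): middle of the hatch's hinge line, 18 mm above the box's underside, in the plane of the box's front face. Its axes turn with the hatch: y along the hinge, z up the panel's inner face, x square to the panel, into the bin.
- hatch_edge (a point): middle of the panel's top edge, on its inner face, 190 mm up the panel from the hinge (10 mm above the box's top when shut). A pull lip 120 mm long stands 11 mm out from the outer face at the edge. Axes as hatch_hinge. To shut the hatch, push the edge or lip up and over along its arc about the hinge: pushed level at a wide angle it jams on the finger.
- thumb_pad (a point): centre of the top of the thumb pad, a block 20 mm (across the gap) x 26 mm on the catch's white sprung arm: 100 mm left of the panel's middle, 26 mm behind its inner face, 34 mm below its top edge; seen from above in the 45 to 58 mm gap between panel and box top. The arm's pivot is 4 mm from the panel. A shut finger pressing the pad down 6 to 10 mm, then moved to the robot, takes the panel along.
- bin (a point): point in the bin behind the panel: 30 mm from its inner face, 50 up from the hinge, mid-width; same axes. It tips with the hatch: a V trough 250 mm wide, closed ends, floor 30 mm deep, back wall sloping to 120 mm behind the panel at 100 mm up. With the hatch at 0.9 its mouth is about 140 mm from panel edge to box front, reached from above; the catch's arm is over its left end, 205 mm stay free.
- pick: forged steel hoof pick, 160 mm long, 12 thick, 130 g, flat on the ledge: a straight grip 100 mm long, 16 wide, a small ring at one end and a hook curved 40 mm sideways at the other. Origin under the middle of the grip; x along it to the hook, y to the side the hook curves to, z up. It lies left or right of the wooden-handled hoof knife.
- knife: bystander: hoof knife, brown wooden handle 110 mm with a straight flat steel blade, 196 mm long, lying on the ledge. Origin under its middle, x towards the blade.
- egg_cup: bystander: white ceramic egg cup, 62 mm high, 49 mm across, on the ledge. Origin at the centre of its foot.
- jar: bystander: sealed glass jar of dried hibiscus, 108 mm high, 78 mm across, on the ledge. Origin at the centre of its underside.
- plant_pot: bystander: empty terracotta pot, 90 mm high, 100 mm across, on the ledge's right end. Origin at the centre of its underside.
- clamp: bystander: steel bench clamp gripping the ledge's front edge, stands 96 mm above the ledge; fixed. Origin on the ledge's front top edge.
- hoof_brush: bystander: wooden brush 170 x 55 x 40 mm, bristles down, on the bench. Origin under its middle.
- salve_tin: bystander: round flat tin, 83 mm across, 30 mm high, on the bench. Origin at the centre of its underside.
Mind the look-alikes: they are no part of the job. Of the things shaped like the pick, the steel one is meant.

How it is judged (in metres and radians):
On the way, in this order (a step that is already met when the one before it is completed fails the run):
1. the catch pressed and the hatch pulled wide open (over 0.6 rad) (value of joint hatch above 0.6 rad), for 0.2 s.
2. the hoof pick let go inside the open hatch's bin (value of joint hatch above 0.4 rad and x of pick in the frame of bin between -0.035 and 0.085 m and y of pick in the frame of bin between -0.125 and 0.125 m and z of pick in the frame of bin between -0.06 and 0.06 m and contact force between the fingers and pick below 0.1 N), for 0.2 s.
At the end, for the whole second after the job is handed in: The hatch is shut to within 0.05 rad (10 mm at its top edge) with its catch sprung back up, and the hoof pick lies at rest inside the hatch's bin (value of joint hatch below 0.05 rad and value of joint catch below 0.1 rad and x of pick in the frame of bin between -0.035 and 0.085 m and y of pick in the frame of bin between -0.125 and 0.125 m and z of pick in the frame of bin between -0.06 and 0.06 m and linear speed of pick below 0.03 m/s); the robot touches nothing.
It fails at once if the hoof pick dropped or thrown: moving faster than 1.4 m/s while out of the fingers (a free fall of 100 mm) (linear speed of pick above 1.4 m/s and contact force between the fingers and pick below 0.1 N).
It fails at once if another thing on the ledge or bench moved by more than 30 mm (distance of any of knife, egg_cup, jar, plant_pot, hoof_brush, salve_tin from where it was at the start of the episode above 0.03 m).
It also fails if it takes over 72 s, if anything falls off the work surface, if the arm or the gripper's body presses on something with over 40 N, if the wrist force passes 120 N, or if a joint passes its speed limit or range.

### The arm

A 6-joint arm with a two-finger parallel gripper is mounted at the origin on the work surface. World frame = base frame: x ahead of the robot, y to its left, z up, the work surface at z = 0. Lengths are in m, angles in degrees, forces in N, time in s.
With the tool pointing down it reaches from about 0.4 to 0.825 m from the base axis. Payload 7 kg.
Tool frame: the origin (TCP) lies at the very end of the fingers, on their centre line; the grasp point (between the pads) lies 19 mm behind it; z points along the fingers, y is the direction in which the jaws open and shut (so a half turn about z gives the same grasp; the last joint's range is limited). The gripper opens to 88 mm and grips with 3 to 60 N. Pads are 19 mm wide; open, the fingers measure 130 mm over their backs; the gripper's body (78 mm by 193 mm) begins 47 mm behind the grasp point.
Start: joints at [-56.201, 20.546, 0.682, 0, -70.136, -16.507], TCP at [0.201, -0.644, 0.227] pointing down, gripper open.
Joint ranges: [-176.03, 176.03], [-82.01, 121.73], [-58.28, 71.71], [-173.87, 95.51], [-174.79, -0.11], [-173.66, 173.66]. Speed limits (degrees/s): [136.94, 136.94, 172.46, 180, 180, 180].

### API

Orientations are given as [roll, pitch, yaw] about the fixed x, y, z axes, in that order (R = Rz(yaw) Ry(pitch) Rx(roll)).
In Python, from plant import ctrl gives the robot as it stands.
- The arm moves only by the tool move_arm, never from a script. Its argument "increments" is a list of rows, each a list of 2 entries, a list of its own where there are three numbers: the shift along the world's x, y, z in mm, then the turn about the world's z in rad. A call has exactly 8 rows; each row shifts and turns the pose as measured when the row begins; what a row does not reach is not made up. A row lasts 1/10 s, in which the tool goes at most 50 mm and 8.59 degrees, less where a joint would pass 70% of its speed; a pose out of reach is approached as far as the arm can. A call with a gripper value outside its range is refused whole. "jaw" is the gripper command: -1 is shut, 1 is fully open, values between are in proportion, set as the call begins (left out, the last holds). The fingers move at their own pace and stop on an object; the grip force is fixed at half the most. Time passes only in rows, so rows that do not move let the fingers close, or fill a call up. It gives the time, the measured TCP pose, the force and the opening at its end, in the units of the state.
- ctrl.get_obs(): the state, without advancing time (a new reading comes with each control period).
- ctrl.snapshot(name): name is "side" or "top" or "wrist"; returns a dict with "color" (420x560x3 uint8, red, green, blue), "fx", "fy", "cx", "cy" (pixels), "R" (3x3) and "t" (3): a world point X has camera coordinates R X + t. Camera axes: x right, y down, z forward; pixel columns grow to the right and rows downward; lengths in m; the calibration is good to about 2 mm. The wrist camera is an equidistant fisheye: a pixel r from the principal point sees the ray r / f radians off the axis. A picture is of the moment at which its call begins. There is no depth.
- ctrl.close_job(): hands the job in, once; it reports no verdict.
The state is a dict: "clock": time; "joint_pos": joint angles; "qvel": joint speeds; "tau": joint torques, N m; "tool_pos": TCP position; "orientation": TCP orientation; "force": force on the tool from outside, world axes, zero at the start; "moment": the same for the moment, N m; "opening": finger opening in m.
Only numpy, scipy, OpenCV 4.12 (cv2) and the standard library are available. Lean on these libraries where they do the work, as an engineer would, in place of code of your own. Each camera call takes 0.05 s, during which the arm holds its last target.

## Working session

There is one attempt and no reset: what is moved stays moved. The work goes in short steps, Python scripts to look and compute and a tool call to move; the robot and the scene stay as the last step left them, time stands still between calls to the robot, and variables do not carry over. Pictures are saved under pics/ and viewed, and the job is handed in when it is done.

Besides the shell and the picture viewer there is one more tool, called after "Request:" in YAML: its name, and indented under it one key for each argument. move_arm: Moves the arm, as the interface text tells. Its arguments: {"type":"object","properties":{"increments":{"type":"array","items":{"type":"array"}},"jaw":{"type":"number"}},"required":["increments"]}

```bash
ls; mkdir -p pics; python3 - <<'E'
from plant import ctrl
import cv2
o=ctrl.get_obs(); print(o)
for n in("side","top","wrist"):
    s=ctrl.snapshot(n); cv2.imwrite(f"pics/{n}0.png",s["color"][:,:,::-1]); print(n,s["fx"],s["cx"],s["cy"],s["R"],s["t"])
E
```

```text
pics
{'clock': 0.0, 'joint_pos': array([-5.62027598e+01,  2.05910908e+01,  6.33428652e-01, -2.06970277e-02,
       -7.01374495e+01, -1.65052488e+01]), 'qvel': array([ 0.0574349 ,  0.03935521, -0.04108558, -0.00564856, -0.05894055,
        0.04548006]), 'tau': array([-1.25665880e-03, -5.82719100e+01,  2.93058980e+01,  6.99707687e+00,
        7.01944882e-03, -2.02169063e-04]), 'tool_pos': array([ 0.20044244, -0.64402315,  0.22562216]), 'orientation': array([ 1.79903279e+02, -8.36943725e-03, -1.62715050e+02]), 'force': array([-0.6565081 ,  0.68359131, -0.37799594]), 'moment': array([-0.04120353, -0.01038945, -0.05340285]), 'opening': 0.08790754082059746}
side 510.2057355189463 273.1985560331608 200.90429676840827 [[-0.82153719 -0.57015172 -0.00191527]
 [-0.49221058  0.71091845 -0.50231832]
 [ 0.28775926 -0.41173047 -0.86468065]] [0.41923308 0.342089   1.2973438 ]
top 466.93785518079665 281.03171361508055 213.994432006313 [[-0.02001506 -0.9997026  -0.01393265]
 [-0.99487783  0.02129564 -0.09881603]
 [ 0.09908335  0.01188348 -0.99500818]] [0.02317208 0.54335506 1.39192907]
wrist 325.19226210127806 282.0517279594013 211.07254919048285 [[-2.96255642e-01  9.55108215e-01  9.44773667e-04]
 [ 9.26069079e-01  2.87005931e-01  2.44997259e-01]
 [ 2.33727739e-01  7.34567459e-02 -9.69523311e-01]] [ 0.67469191 -0.03223008  0.38898224]
```

View pics/side0.png

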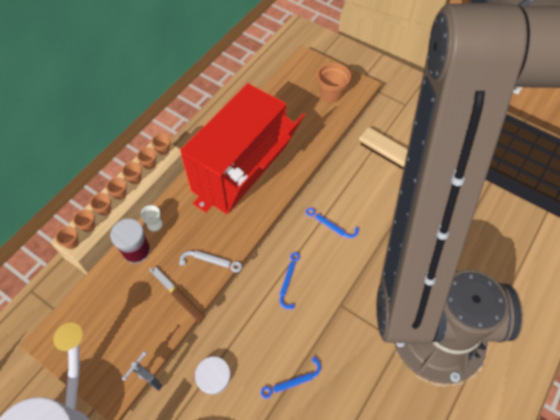

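View pics/top0.png

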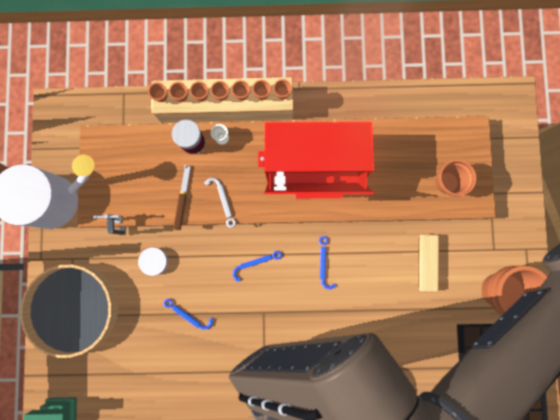

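View pics/wrist0.png

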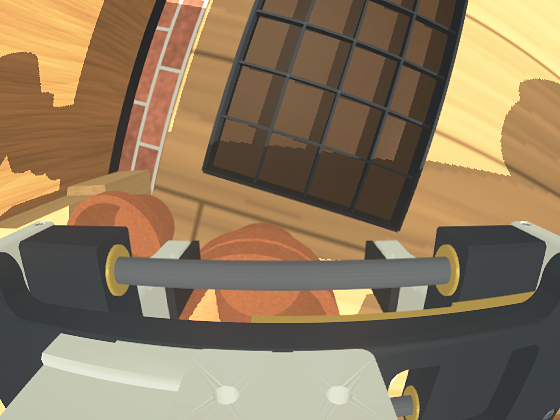

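Candidates for the pick, in the top view:
- Silver hooked pick on the ledge at (220,200), next to the knife at (183,197).
- Three blue hooked picks on the bench at (257,265), (324,263) and (190,313).

The silver one on the ledge fits the description. I'll enlarge it to confirm.

```bash
cat > h.py <<'E'
import numpy as np,cv2
def ray(s,u,v):
    d=np.array([(u-s["cx"])/s["fx"],(v-s["cy"])/s["fy"],1.]); 
    R=np.array(s["R"]);t=np.array(s["t"]); return -R.T@t,R.T@d
def onz(s,u,v,z):
    c,d=ray(s,u,v); return c+d*(z-c[2])/d[2]
def tri(s1,p1,s2,p2):
    A=[];b=[]
    for s,p in((s1,p1),(s2,p2)):
        c,d=ray(s,*p); d=d/np.linalg.norm(d); P=np.eye(3)-np.outer(d,d); A.append(P);b.append(P@c)
    return np.linalg.lstsq(np.vstack(A),np.hstack(b),rcond=None)[0]
def proj(s,X):
    c=np.array(s["R"])@np.array(X)+np.array(s["t"]); return c[0]/c[2]*s["fx"]+s["cx"],c[1]/c[2]*s["fy"]+s["cy"]
def crop(s,x0,y0,w,h,k,name):
    im=s["color"][y0:y0+h,x0:x0+w,::-1]; cv2.imwrite("pics/"+name,cv2.resize(im,None,fx=k,fy=k,interpolation=cv2.INTER_CUBIC))
E
python3 - <<'E'
from plant import ctrl
from h import *
import pickle
S={n:ctrl.snapshot(n) for n in("side","top")}
pickle.dump(S,open("s0.pkl","wb"))
crop(S["top"],165,110,230,130,3,"topc.png"); crop(S["side"],140,70,180,220,2.7,"sidec.png")
crop(S["top"],195,160,60,80,7,"pickc.png")
E
```

```text
(no output)
```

View pics/topc.png

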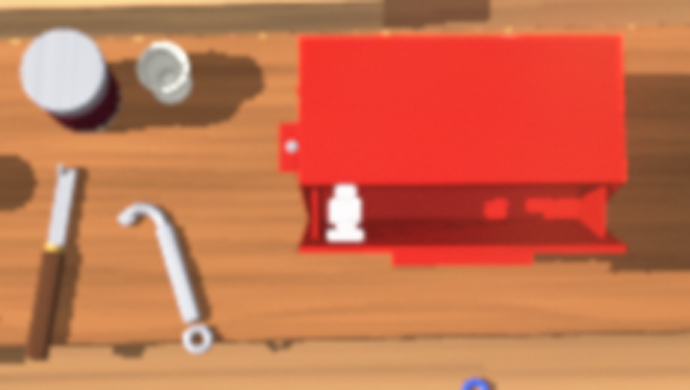

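View pics/sidec.png

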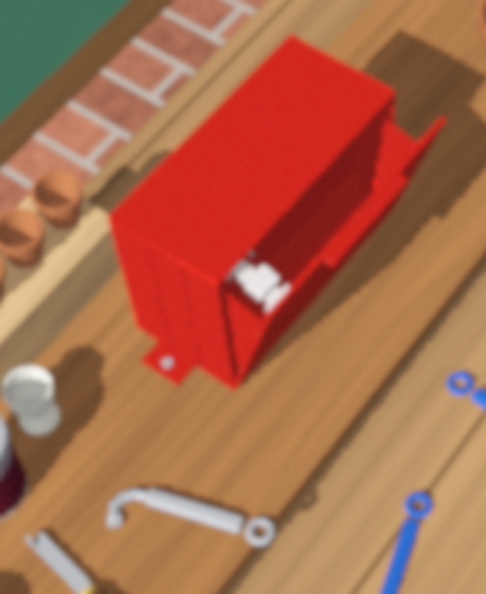

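View pics/pickc.png

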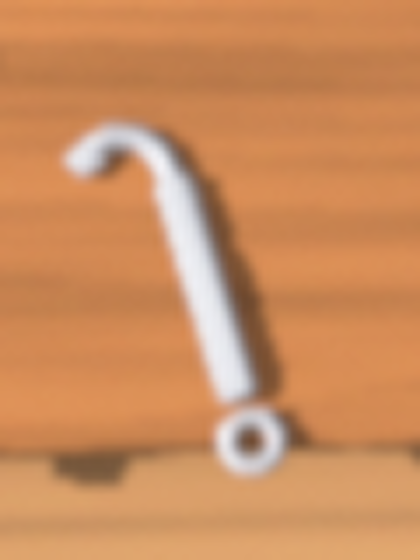

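```bash
python3 - <<'E'
from h import *
import pickle
S=pickle.load(open("s0.pkl","rb"));T=S["top"];D=S["side"]
q=lambda x,y:(165+x/3,110+y/3)
L=onz(T,*q(300,185),.258);R=onz(T,*q(627,182),.258);bl=onz(T,*q(300,36),.258);br=onz(T,*q(622,36),.258)
print("front L,R",L,R,np.linalg.norm(L-R),"back",bl,br)
m=(L+R)/2; yaw=np.arctan2(-(L-R)[0],(L-R)[1]);print("yaw",yaw)
# panel edge: sweep angle
for a in (.25,.275,.3):
    z=.06+.018+.19*np.cos(a)-0
    PL=onz(T,*q(300,248),z);PR=onz(T,*q(626,247),z);print(a,z,PL,PR,"out",m[0]-(PL+PR)[0]/2,.19*np.sin(a),'pad',end=' ')
    zp=z-.034*np.cos(a)+.026*np.sin(a); print(onz(T,*q(345,209),zp),zp)
s=lambda x,y:(140+x/2.7,70+y/2.7)
print("pad tri",tri(T,q(345,209),D,s(258,282)))
print("side front L",onz(D,*s(219,282),.258),"R",onz(D,*s(394,93),.258))
p=lambda x,y:(195+x/7,160+y/7)
A=onz(T,*p(172,182),.07);B=onz(T,*p(238,395),.07);print("grip",A,B,np.linalg.norm(A-B),(A+B)/2,np.degrees(np.arctan2(*(A-B)[1::-1])))
A=onz(D,*s(140,495),.07);B=onz(D,*s(240,525),.07);print("grip side",A,B,np.linalg.norm(A-B),(A+B)/2,np.degrees(np.arctan2(*(A-B)[1::-1])))
print('ring',onz(T,*p(250,438),.066), 'hooktip',onz(T,*p(75,163),.066))
E
```

```text
front L,R [0.6307399  0.04810903 0.258     ] [ 0.62700361 -0.23088781  0.258     ] 0.27902185498178156 back [0.76136524 0.04593739 0.258     ] [ 0.75463816 -0.23164973  0.258     ]
yaw -0.013391075200132708
0.25 0.2620933601250225 [0.57574295 0.04882633 0.26209336] [ 0.57051369 -0.22705087  0.26209336] out 0.055743431341719774 0.04700675225835936 pad [0.61300694 0.01031553 0.23558284] 0.23558284072747815
0.275 0.2608607875493652 [0.57592374 0.04888265 0.26086079] [ 0.57068901 -0.22728348  0.26086079] out 0.05556537988578936 0.051593918021661446 pad [0.61307396 0.01032041 0.23519855] 0.23519855119086405
0.3 0.25951393293386515 [0.57612129 0.04894419 0.25951393] [ 0.57088057 -0.22753766  0.25951393] out 0.05537081980068559 0.05614883926565451 pad [0.61315812 0.01032653 0.23471602] 0.23471601767678937
pad tri [0.61574099 0.01088102 0.22449219]
side front L [0.63041797 0.04740275 0.258     ] R [ 0.62462315 -0.22450111  0.258     ]
grip [0.62687822 0.19222697 0.07      ] [0.53551493 0.16500247 0.07      ] 0.09533322368155302 [0.58119658 0.17861472 0.07      ] 16.593039821785283
grip side [0.63160611 0.19878337 0.07      ] [0.53280194 0.16852525 0.07      ] 0.10333352779602512 [0.58220402 0.18365431 0.07      ] 17.026859562153916
ring [0.51756561 0.16059121 0.066     ] hooktip [0.63663456 0.23412999 0.066     ]
```

The picture shows the steel pick at top-view pixels (219,186) to (229,217), hook curving left. It is silver and next to the knife, so it is the one meant. The box front is at x≈0.629, y mid ≈ -0.091, and the hatch is at about 0.27 rad. The thumb pad (white block) is at about (0.614, 0.010, 0.235). Next I close the jaws and go over the pad.

Request:
move_arm:
  increments:
    - [[25, 40, 18], -0.04]
    - [[25, 40, 18], -0.04]
    - [[25, 40, 18], -0.04]
    - [[25, 40, 18], -0.04]
    - [[25, 40, 18], -0.04]
    - [[25, 40, 18], -0.04]
    - [[25, 40, 18], -0.04]
    - [[25, 40, 18], -0.04]
  jaw: -1

```text
clock: 1.05
tool_pos: [0.3948, -0.3239, 0.3644]
orientation: [179.4, -0.2, 177.7]
force: [1.1, -0.3, 0.8]
opening: 0.0294
```

Request:
move_arm:
  increments:
    - [[30, 45, 0], 0.02]
    - [[30, 45, 0], 0]
    - [[30, 45, 0], 0]
    - [[30, 45, 0], 0]
    - [[30, 45, 0], 0]
    - [[30, 45, 0], 0]
    - [[30, 45, 0], 0]
    - [[5, 13, 0], 0]

```text
clock: 1.85
tool_pos: [0.5935, -0.0144, 0.3685]
orientation: [179.5, 0.3, 179.0]
force: [0.1, 0.1, -1.5]
opening: 0.0002
```

Request:
move_arm:
  increments:
    - [[10, 12, -30], 0]
    - [[8, 9, -30], 0]
    - [[0, 0, -20], 0]
    - [[0, 0, 0], 0]
    - [[0, 0, 0], 0]
    - [[0, 0, 0], 0]
    - [[0, 0, 0], 0]
    - [[0, 0, 0], 0]

```text
clock: 2.65
tool_pos: [0.6136, 0.0094, 0.2902]
orientation: [179.5, 0.6, 179.2]
force: [0.9, -0.3, 0.4]
opening: 0.0003
```

```bash
python3 - <<'E'
from plant import ctrl
from h import *
o=ctrl.get_obs();print(o["tool_pos"],o["orientation"],o["joint_pos"])
s=ctrl.snapshot("side");crop(s,140,70,180,220,2.7,"side1.png")
s=ctrl.snapshot("wrist");crop(s,0,0,560,420,1.4,"wrist1.png")
E
```

```text
[0.61359517 0.00935931 0.2901919 ] [179.47756187   0.64866179 179.22866342] [  18.90921008   12.47857751   -2.14915861   -0.28367859  -74.58573644
 -109.60406556]
```

View pics/side1.png

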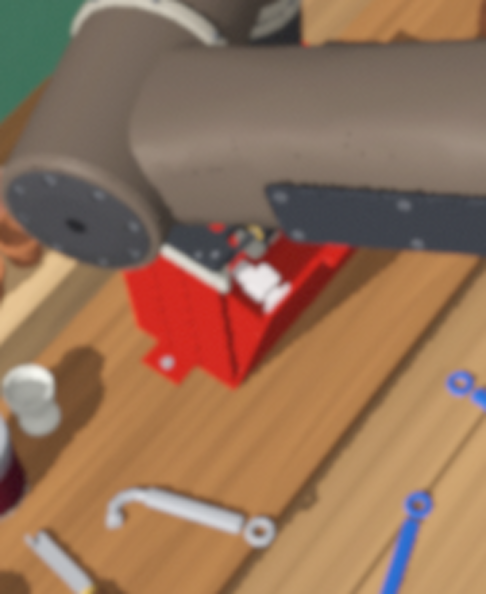

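View pics/wrist1.png

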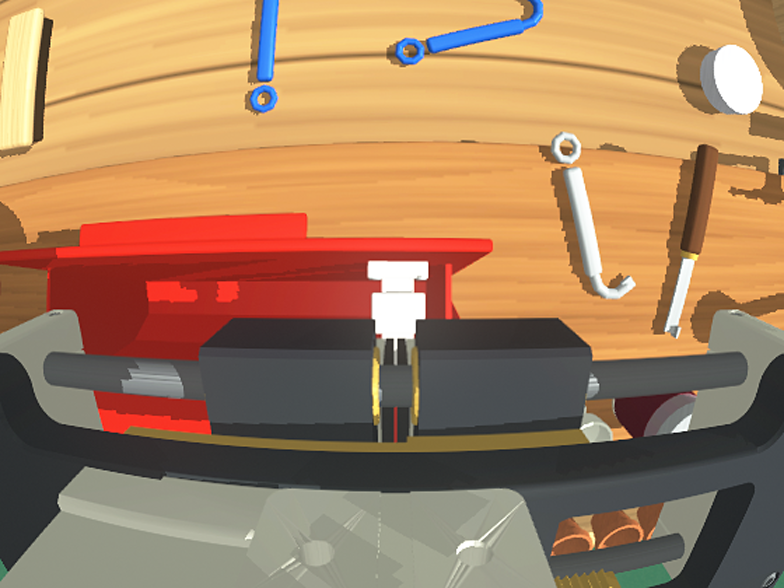

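The wrist view has the closed fingers at (397,340) in line with the pad at (398,310). The side view shows clear space above the gap. I'll descend to contact.

Request:
move_arm:
  increments:
    - [[-1, 0, -15], 0]
    - [[0, 0, -15], 0]
    - [[0, 0, -12], 0]
    - [[0, 0, -6], 0]
    - [[0, 0, -3], 0]
    - [[0, 0, -2], 0]
    - [[0, 0, -2], 0]
    - [[0, 0, 0], 0]

```text
clock: 3.55
tool_pos: [0.6144, 0.0091, 0.2369]
orientation: [179.4, 1.0, 179.2]
force: [-2.5, -0.2, 0.7]
opening: 0.0004
```

Request:
move_arm:
  increments:
    - [[-2, 0, -2], 0]
    - [[0, 0, -2], 0]
    - [[0, 0, -2], 0]
    - [[0, 0, -2], 0]
    - [[0, 0, -1], 0]
    - [[0, 0, -1], 0]
    - [[0, 0, 0], 0]
    - [[0, 0, 0], 0]

```text
clock: 4.35
tool_pos: [0.6158, 0.0091, 0.2307]
orientation: [179.4, 1.6, 179.3]
force: [0.9, 0.3, 5.6]
opening: 0.0006
```

Request:
move_arm:
  increments:
    - [[-1, 0, -2], 0]
    - [[-1, 0, -2], 0]
    - [[-1, 0, -2], 0]
    - [[-5, 0, -2], 0]
    - [[-5, 0, -2], 0]
    - [[-5, 0, -2], 0]
    - [[-5, 0, -2], 0]
    - [[-5, 0, -2], 0]

```text
clock: 5.15
tool_pos: [0.5921, 0.0095, 0.2222]
orientation: [179.4, 2.4, 179.4]
force: [-0.6, 0.4, 6.5]
opening: 0.0004
```

Request:
move_arm:
  increments:
    - [[-6, 0, -2], 0]
    - [[-6, 0, -2], 0]
    - [[-7, 0, -3], 0]
    - [[-7, 0, -3], 0]
    - [[-7, 0, -3], 0]
    - [[-7, 0, -3], 0]
    - [[-7, 0, -3], 0]
    - [[-7, 0, -4], 0]

```text
clock: 5.95
tool_pos: [0.5336, 0.0105, 0.1995]
orientation: [179.3, 2.2, 179.4]
force: [-1.9, 2.3, 4.6]
opening: 0.0004
```

```bash
python3 - <<'E'
from plant import ctrl
from h import *
o=ctrl.get_obs();print(o["tool_pos"],o["orientation"],o["force"])
s=ctrl.snapshot("side");crop(s,140,70,180,220,2.7,"side2.png")
s=ctrl.snapshot("wrist");crop(s,0,0,560,420,1.4,"wrist2.png")
E
```

```text
[0.53362548 0.01048783 0.19945927] [179.26813778   2.24051177 179.41369695] [-1.87785763  2.29137051  4.61647516]
```

View pics/side2.png

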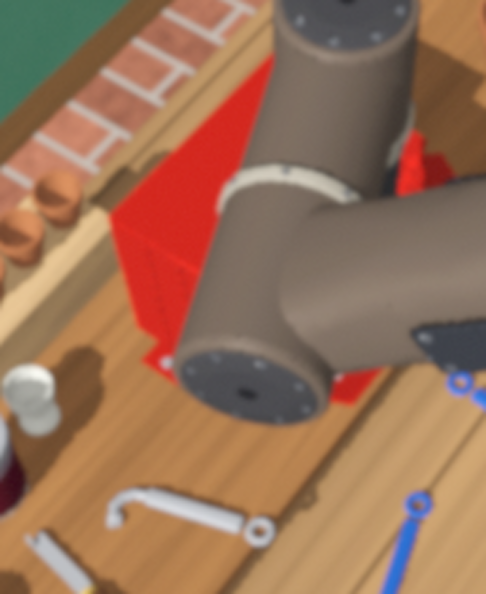

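View pics/wrist2.png

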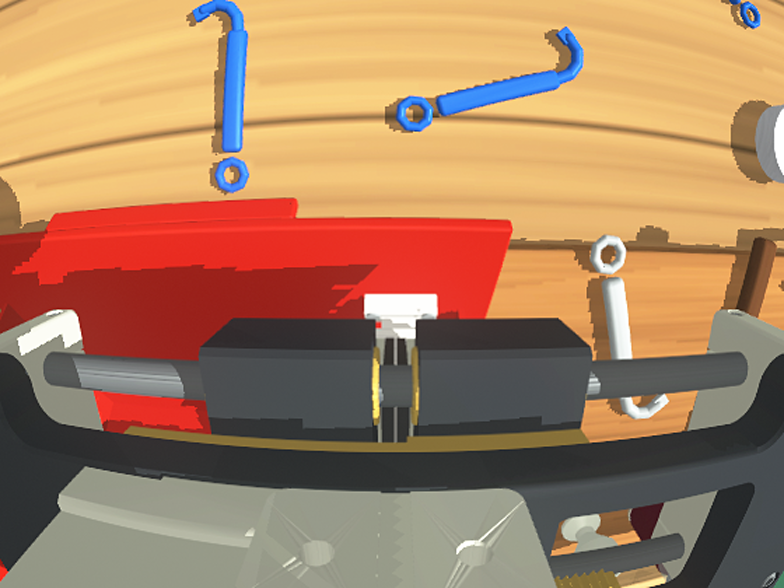

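The hatch is wide open. Next I push it slightly further and lift out.

Request:
move_arm:
  increments:
    - [[-6, 0, -5], 0]
    - [[-6, 0, -5], 0]
    - [[0, 0, 10], 0]
    - [[5, 0, 20], 0]
    - [[0, 0, 30], 0]
    - [[0, 0, 30], 0]
    - [[0, 20, 30], 0]
    - [[0, 40, 20], 0]
  jaw: -1

```text
clock: 6.85
tool_pos: [0.5284, 0.0682, 0.3335]
orientation: [179.5, 2.2, 179.3]
force: [-0.1, 1.1, -0.2]
opening: 0.0004
```

The catch is released and the hatch is open. Now I turn the gripper half around for the pick. Placing then needs a -107° turn, which keeps joint 6 in range.

Request:
move_arm:
  increments:
    - [[6, 14, 0], 0.145]
    - [[6, 14, 0], 0.145]
    - [[6, 14, 0], 0.145]
    - [[6, 14, 0], 0.145]
    - [[6, 14, 0], 0.145]
    - [[6, 14, 0], 0.145]
    - [[6, 14, 0], 0.145]
    - [[6, 14, 0], 0.145]
  jaw: 0.2

```text
clock: 7.65
tool_pos: [0.5757, 0.1875, 0.3322]
orientation: [178.9, 1.8, -112.2]
force: [-0.3, -0.4, -0.1]
opening: 0.052
```

Request:
move_arm:
  increments:
    - [[0, 0, -10], 0.145]
    - [[0, 0, -10], 0.145]
    - [[0, 0, -10], 0.145]
    - [[0, 0, -10], 0.145]
    - [[0, 0, -10], 0.145]
    - [[0, 0, -10], 0.145]
    - [[0, 0, -10], 0.145]
    - [[0, 0, -10], 0.145]

```text
clock: 8.45
tool_pos: [0.5739, 0.1892, 0.242]
orientation: [178.0, 1.9, -43.5]
force: [-0.1, -0.4, 0.1]
opening: 0.0526
```

Request:
move_arm:
  increments:
    - [[0, 0, 0], 0.145]
    - [[0, 0, 0], 0.145]
    - [[0, 0, 0], 0.145]
    - [[0, 0, 0], 0.145]
    - [[0, 0, 0], 0.145]
    - [[0, 0, 0], 0.145]
    - [[0, 0, 0], 0.14]
    - [[0, 0, 0], 0.1]

```text
clock: 9.25
tool_pos: [0.5693, 0.1875, 0.2315]
orientation: [177.3, 3.0, 22.4]
force: [-0.2, -0.4, -0.6]
opening: 0.0527
```

```bash
python3 - <<'E'
from plant import ctrl
from h import *
o=ctrl.get_obs();print(o["tool_pos"],o["orientation"],o["joint_pos"])
s=ctrl.snapshot("side");crop(s,100,70,250,240,2.4,"side3.png")
s=ctrl.snapshot("top");crop(s,165,110,230,130,3,"top3.png")
s=ctrl.snapshot("wrist");crop(s,0,0,560,420,1.4,"wrist3.png")
E
```

```text
[0.5693443  0.18753705 0.2314959 ] [177.33185067   2.98584198  22.39782226] [ 38.06003134  15.09263669  -7.32534701   1.86317685 -71.18593598
  73.75093536]
```

View pics/side3.png

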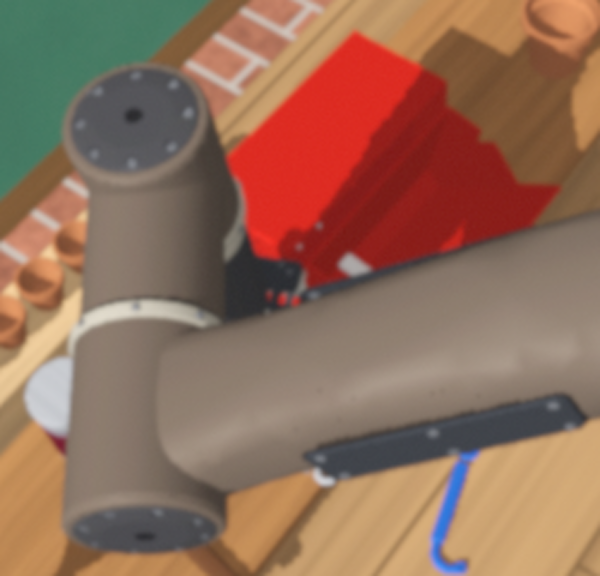

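View pics/top3.png

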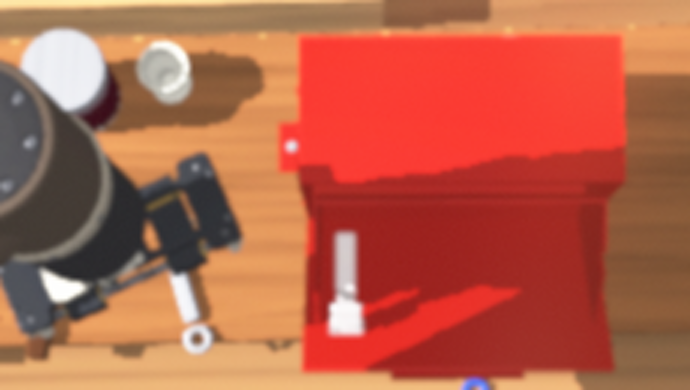

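View pics/wrist3.png

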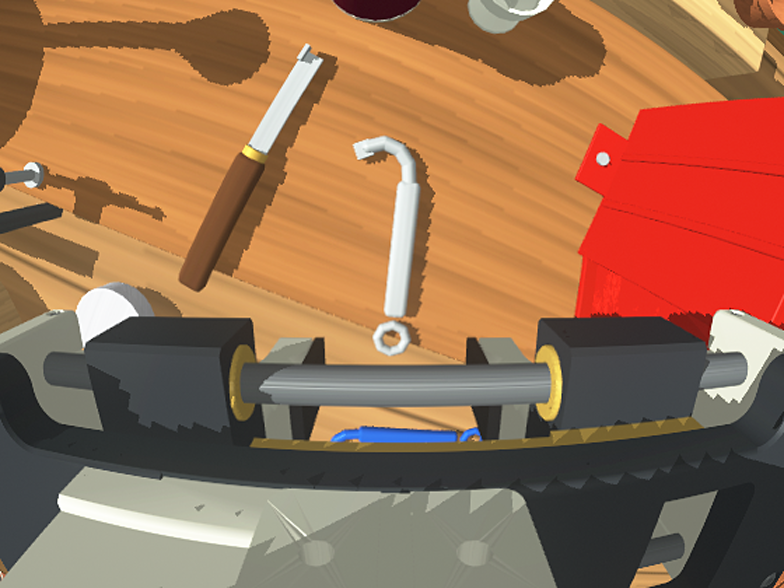

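```bash
python3 - <<'E'
from plant import ctrl
from h import *
s=ctrl.snapshot("wrist");R=np.array(s["R"]);t=np.array(s["t"])
def w(u,v,z):
    dx,dy=u/1.4-s["cx"],v/1.4-s["cy"];r=np.hypot(dx,dy);th=r/s["fx"]
    d=R.T@np.array([np.sin(th)*dx/r,np.sin(th)*dy/r,np.cos(th)]);c=-R.T@t
    return c+d*(z-c[2])/d[2]
A=w(408,184,.07);B=w(397,315,.07);print(A,B,np.linalg.norm(A-B),(A+B)/2,np.degrees(np.arctan2(*(A-B)[1::-1])),w(391,338,.066))
E
```

```text
[0.62890946 0.19328966 0.07      ] [0.53747034 0.16440766 0.07      ] 0.09589203682670785 [0.5831899  0.17884866 0.07      ] 17.52926444048676 [0.51736379 0.16095122 0.066     ]
```

Request:
move_arm:
  increments:
    - [[5, -3, -20], -0.05]
    - [[5, -3, -25], -0.045]
    - [[3, -2, -30], 0]
    - [[1, 0, -25], 0]
    - [[0, 0, -10], 0]
    - [[0, 0, 0], 0]
    - [[0, 0, 0], 0]
    - [[0, 0, 0], 0]

```text
clock: 10.25
tool_pos: [0.5855, 0.1796, 0.1209]
orientation: [177.4, 2.7, 15.1]
force: [0.1, -0.6, 0.1]
opening: 0.0524
```

Request:
move_arm:
  increments:
    - [[-1, -1, -15], 0.02]
    - [[-1, 0, -15], 0.015]
    - [[-1, 0, -12], 0]
    - [[0, 0, -6], 0]
    - [[0, 0, -3], 0]
    - [[0, 0, -2], 0]
    - [[0, 0, 0], 0]
    - [[0, 0, 0], 0]

```text
clock: 11.05
tool_pos: [0.5868, 0.1815, 0.0739]
orientation: [177.5, 2.0, 17.1]
force: [-0.6, 0.6, 0.8]
opening: 0.0524
```

Request:
move_arm:
  increments:
    - [[-1, -1, -3], 0]
    - [[-1, -1, -3], 0]
    - [[-1, 0, -3], 0]
    - [[-1, 0, -2], 0]
    - [[0, 0, 0], 0]
    - [[0, 0, 0], 0]
    - [[0, 0, 0], 0]
    - [[0, 0, 0], 0]

```text
clock: 11.85
tool_pos: [0.5827, 0.1794, 0.0626]
orientation: [177.5, 1.9, 17.1]
force: [-0.5, 0.5, 0.1]
opening: 0.0525
```

```bash
python3 - <<'E'
from plant import ctrl
from h import *
s=ctrl.snapshot("wrist");crop(s,0,0,560,420,1.4,"wrist4.png")
E
```

```text
(no output)
```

View pics/wrist4.png

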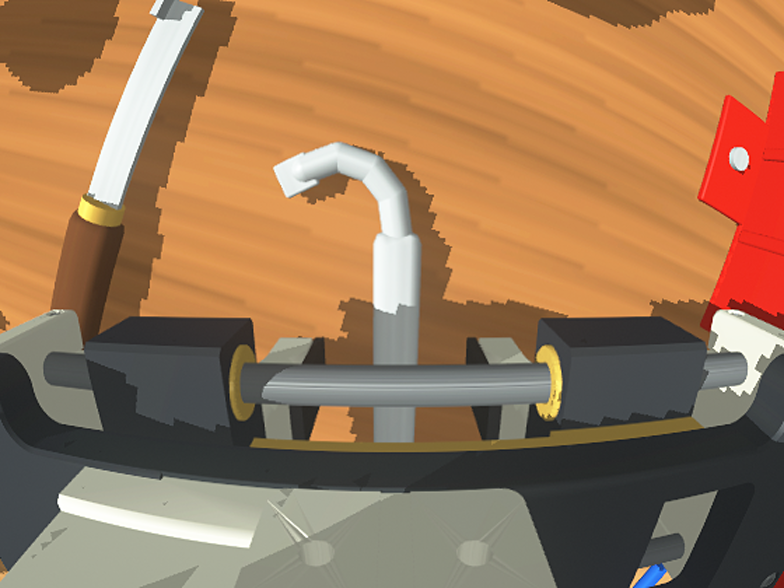

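The pick grip at (395,380) is centred between the fingers at (318 and 470,380). I'll close on it and lift.

Request:
move_arm:
  increments:
    - [[0, 0, 0], 0]
    - [[0, 0, 0], 0]
    - [[0, 0, 0], 0]
    - [[0, 0, 0], 0]
    - [[0, 0, 0], 0]
    - [[0, 0, 0], 0]
    - [[0, 0, 8], 0]
    - [[0, 0, 12], 0]
  jaw: -1

```text
clock: 12.7
tool_pos: [0.5815, 0.1788, 0.082]
orientation: [177.5, 2.2, 17.1]
force: [0.6, -0.4, -0.5]
opening: 0.0155
```

Request:
move_arm:
  increments:
    - [[0, 0, 25], 0]
    - [[0, 0, 35], 0]
    - [[0, 0, 40], 0]
    - [[0, 0, 40], 0]
    - [[0, 0, 40], 0]
    - [[-5, -10, 30], -0.1]
    - [[-5, -25, 0], -0.145]
    - [[-5, -25, 0], -0.145]

```text
clock: 13.5
tool_pos: [0.5639, 0.118, 0.3097]
orientation: [177.7, 1.9, -5.6]
force: [-0.2, -0.0, -2.5]
opening: 0.0157
```

Request:
move_arm:
  increments:
    - [[-4, -25, 0], -0.145]
    - [[-4, -25, 0], -0.145]
    - [[-4, -25, 0], -0.145]
    - [[-4, -25, 0], -0.145]
    - [[-4, -25, 0], -0.145]
    - [[-4, -25, 0], -0.145]
    - [[-4, -25, 0], -0.145]
    - [[-4, -25, 0], -0.145]

```text
clock: 14.3
tool_pos: [0.5272, -0.0899, 0.3203]
orientation: [178.2, 1.7, -74.4]
force: [0.6, -0.6, -1.8]
opening: 0.0156
```

Request:
move_arm:
  increments:
    - [[-3, -18, 0], -0.145]
    - [[0, -12, 0], -0.145]
    - [[0, 0, 0], -0.04]
    - [[0, 0, 0], 0]
    - [[0, 0, 0], 0]
    - [[0, 0, 0], 0]
    - [[0, 0, 0], 0]
    - [[0, 0, 0], 0]

```text
clock: 15.1
tool_pos: [0.521, -0.124, 0.3264]
orientation: [178.5, 1.7, -94.2]
force: [1.0, 0.9, -1.9]
opening: 0.0152
```

```bash
python3 - <<'E'
from plant import ctrl
from h import *
import pickle
o=ctrl.get_obs();print(o["tool_pos"],o["orientation"],o["joint_pos"])
s=ctrl.snapshot("side");crop(s,100,70,250,240,2.4,"side5.png")
T=ctrl.snapshot("top");crop(T,165,110,230,130,3,"top5.png")
pickle.dump(T,open("t5.pkl","wb"))
s=ctrl.snapshot("wrist");crop(s,0,0,560,420,1.4,"wrist5.png")
E
```

```text
[ 0.52098004 -0.12397814  0.32638937] [178.50133037   1.71507395 -94.16311983] [  6.1174777    5.56830702  -5.23697754  -1.98247372 -80.36964031
  -9.90643901]
```

View pics/side5.png

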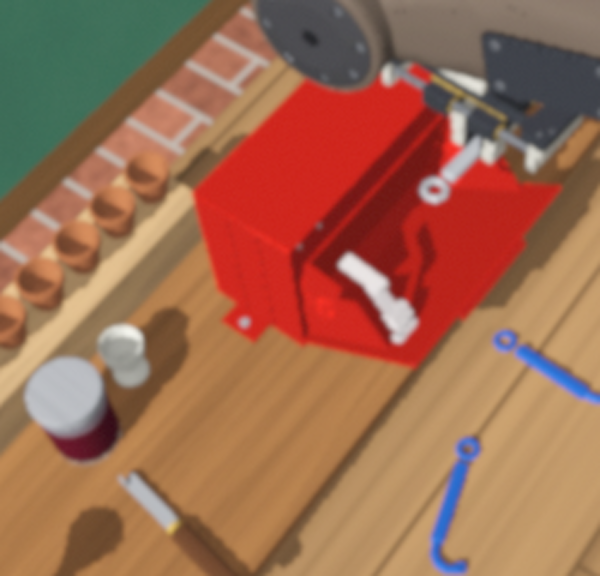

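View pics/top5.png

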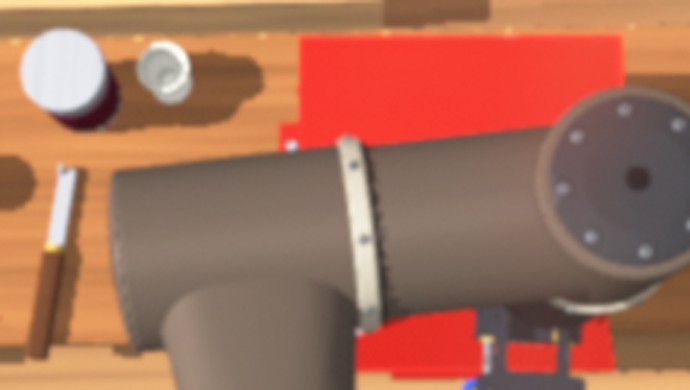

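View pics/wrist5.png

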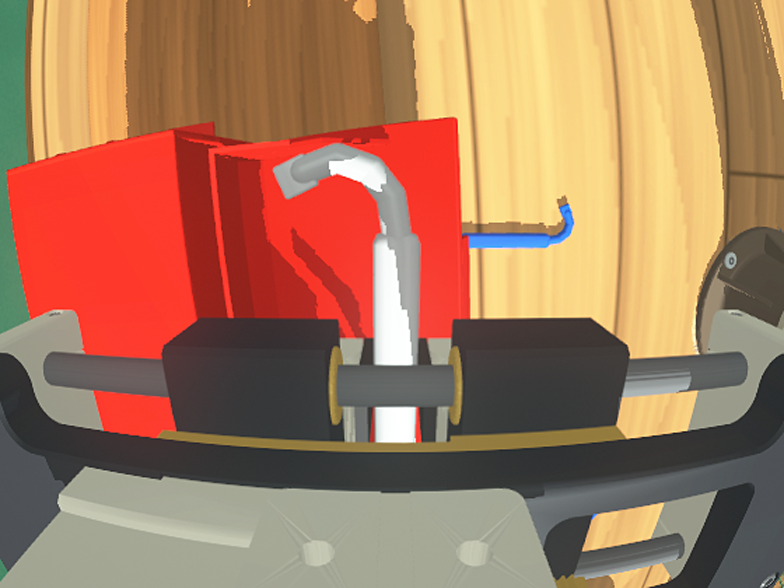

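```bash
python3 - <<'E'
from h import *
import pickle
T=pickle.load(open("t5.pkl","rb"))
for a in (.8,.85,.9,.95):
    z=.078+.19*np.cos(a)
    for u in (303,612): print(a,z,onz(T,165+u/3,110+370/3,z),"pred x", .629-.19*np.sin(a),-.006*np.cos(a))
E
```

```text
0.8 0.21037427477596143 [0.47511883 0.05035174 0.21037427] pred x 0.49270234272909064 -0.0041802402560829925
0.8 0.21037427477596143 [ 0.46948285 -0.22028743  0.21037427] pred x 0.49270234272909064 -0.0041802402560829925
0.85 0.20339679771814662 [0.47552772 0.05066579 0.2033968 ] pred x 0.4862567230233444 -0.003959898875309893
0.85 0.20339679771814662 [ 0.46985974 -0.22151037  0.2033968 ] pred x 0.4862567230233444 -0.003959898875309893
0.9 0.19610589397142625 [0.47595499 0.05099394 0.19610589] pred x 0.4801678871707782 -0.0037296598096239865
0.9 0.19610589397142625 [ 0.47025356 -0.22278825  0.19610589] pred x 0.4801678871707782 -0.0037296598096239865
0.95 0.18851978699813787 [0.47639955 0.05133538 0.18851979] pred x 0.474451054090019 -0.0034900985367833015
0.95 0.18851978699813787 [ 0.47066333 -0.22411787  0.18851979] pred x 0.474451054090019 -0.0034900985367833015
```

Request:
move_arm:
  increments:
    - [[0, 4, -25], 0.04]
    - [[0, 4, -30], 0.02]
    - [[0, 0, -30], 0]
    - [[0, 0, -20], 0]
    - [[0, 0, -10], 0]
    - [[0, 0, 0], 0]
    - [[0, 0, 0], 0]
    - [[0, 0, 0], 0]

```text
clock: 16.05
tool_pos: [0.5224, -0.1156, 0.21]
orientation: [178.7, 1.7, -90.5]
force: [-0.1, -0.7, -1.0]
opening: 0.0157
```

Request:
move_arm:
  increments:
    - [[0, 0, -8], 0]
    - [[0, 0, -8], 0]
    - [[0, 0, -5], 0]
    - [[0, 0, -2], 0]
    - [[0, 0, 0], 0]
    - [[0, 0, 0], 0]
    - [[0, 0, 0], 0]
    - [[0, 0, 0], 0]

```text
clock: 16.85
tool_pos: [0.5238, -0.1158, 0.1875]
orientation: [179.0, 1.7, -90.5]
force: [0.0, 0.5, -1.0]
opening: 0.0157
```

```bash
python3 - <<'E'
from plant import ctrl
from h import *
s=ctrl.snapshot("side");crop(s,180,60,170,180,3.3,"side6.png")
s=ctrl.snapshot("wrist");crop(s,0,0,560,420,1.4,"wrist6.png")
E
```

```text
(no output)
```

View pics/side6.png

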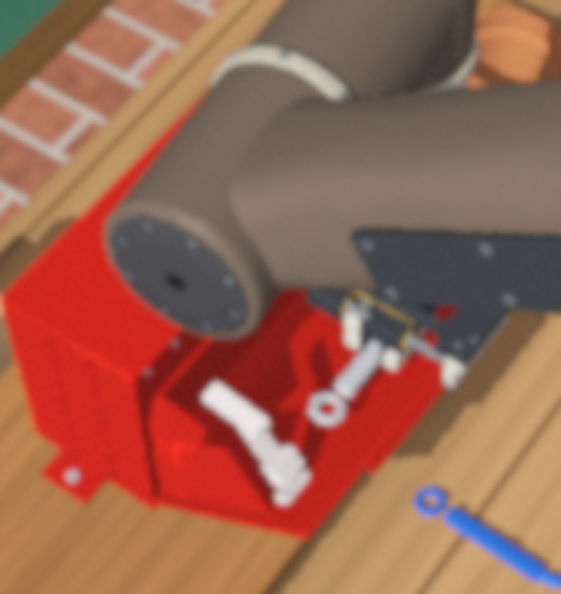

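View pics/wrist6.png

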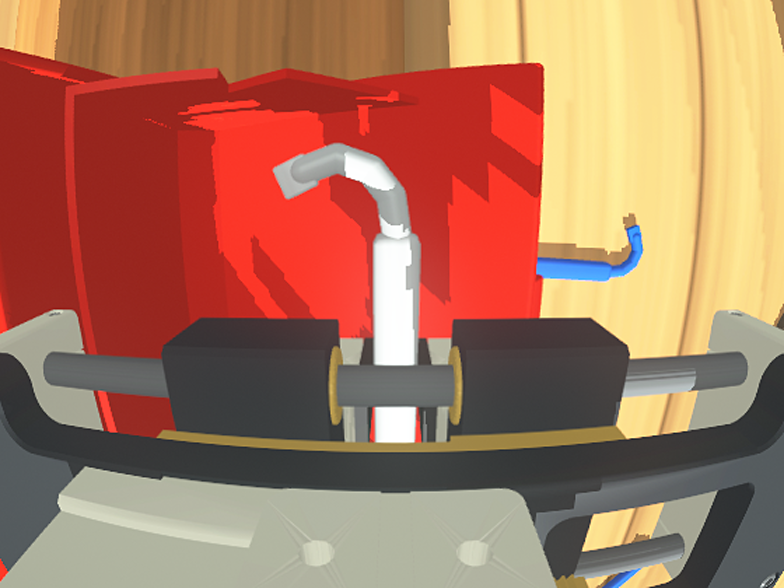

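Request:
move_arm:
  increments:
    - [[-1, 0, -3], 0]
    - [[-1, 0, -3], 0]
    - [[-1, 0, -3], 0]
    - [[0, 0, 0], 0]
    - [[0, 0, 0], 0]
    - [[0, 0, 0], 0]
    - [[0, 0, 0], 0]
    - [[0, 0, 0], 0]

```text
clock: 17.75
tool_pos: [0.5205, -0.1157, 0.1778]
orientation: [179.0, 1.7, -90.5]
force: [0.3, 0.7, -1.4]
opening: 0.0155
```

Request:
move_arm:
  increments:
    - [[0, 0, -2], 0]
    - [[0, 0, -2], 0]
    - [[0, 0, -2], 0]
    - [[0, 0, -2], 0]
    - [[0, 0, 0], 0]
    - [[0, 0, 0], 0]
    - [[0, 0, 0], 0]
    - [[0, 0, 0], 0]

```text
clock: 18.55
tool_pos: [0.5209, -0.1158, 0.1694]
orientation: [179.0, 1.7, -90.5]
force: [-0.5, -0.4, -1.7]
opening: 0.0155
```

Request:
move_arm:
  increments:
    - [[0, 0, 0], 0]
    - [[0, 0, 0], 0]
    - [[0, 0, 0], 0]
    - [[0, 0, 0], 0]
    - [[0, 0, 0], 0]
    - [[0, 0, 0], 0]
    - [[0, 0, 0], 0]
    - [[0, 0, 0], 0]
  jaw: -0.4

```text
clock: 19.35
tool_pos: [0.5237, -0.1158, 0.1712]
orientation: [179.4, 1.6, -90.4]
force: [1.5, -0.7, 1.5]
opening: 0.0265
```

```bash
python3 - <<'E'
from plant import ctrl
from h import *
s=ctrl.snapshot("side");crop(s,180,60,170,180,3.3,"side7.png")
s=ctrl.snapshot("wrist");crop(s,0,0,560,420,1.4,"wrist7.png")
E
```

```text
(no output)
```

View pics/side7.png

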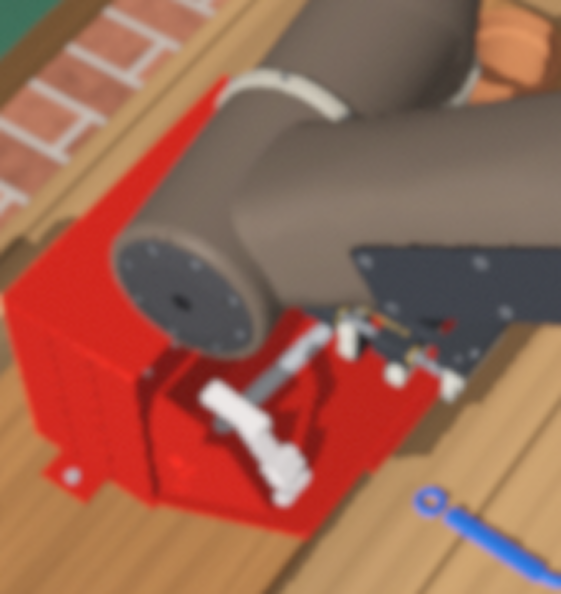

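View pics/wrist7.png

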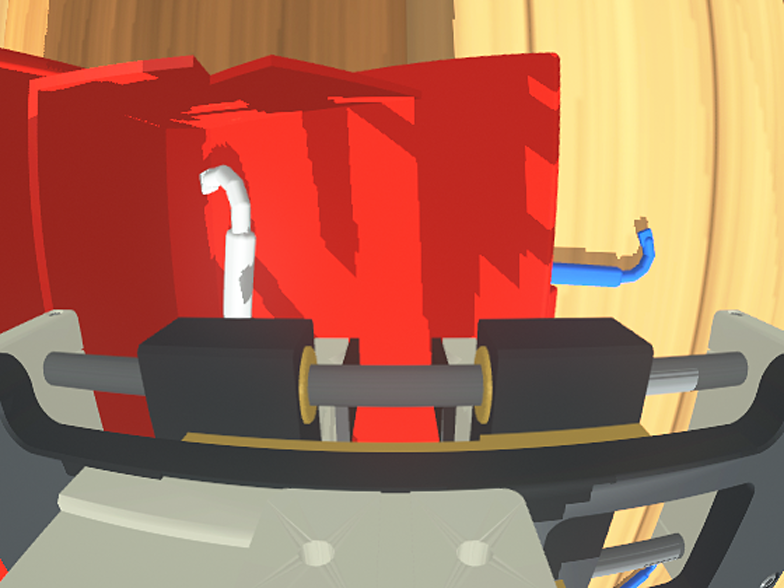

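The pick slid down into the bin (wrist view, (240,250)) and the fingers are clear of it. Next I lift, close the jaws and go in front of the lip.

Request:
move_arm:
  increments:
    - [[0, 0, 25], 0]
    - [[0, 0, 30], 0]
    - [[0, 0, 20], 0]
    - [[-25, 5, 0], 0]
    - [[-30, 5, 0], 0]
    - [[-30, 0, 0], 0]
    - [[0, 0, 0], 0]
    - [[0, 0, 0], 0]
  jaw: -1

```text
clock: 20.25
tool_pos: [0.4299, -0.1059, 0.2452]
orientation: [178.6, 1.7, -90.5]
force: [0.4, 0.2, -0.7]
opening: 0.0002
```

```bash
python3 - <<'E'
from plant import ctrl
from h import *
o=ctrl.get_obs();print(o["tool_pos"],o["orientation"],o["joint_pos"])
s=ctrl.snapshot("side");crop(s,180,60,170,180,3.3,"side8.png")
s=ctrl.snapshot("wrist");crop(s,0,0,560,420,1.4,"wrist8.png")
E
```

```text
[ 0.42989382 -0.10586703  0.24517304] [178.60767912   1.65719353 -90.52272761] [ 10.04861277  -1.58004767 -23.2204543   -2.01237671 -69.43651643
  -9.82659284]
```

View pics/side8.png

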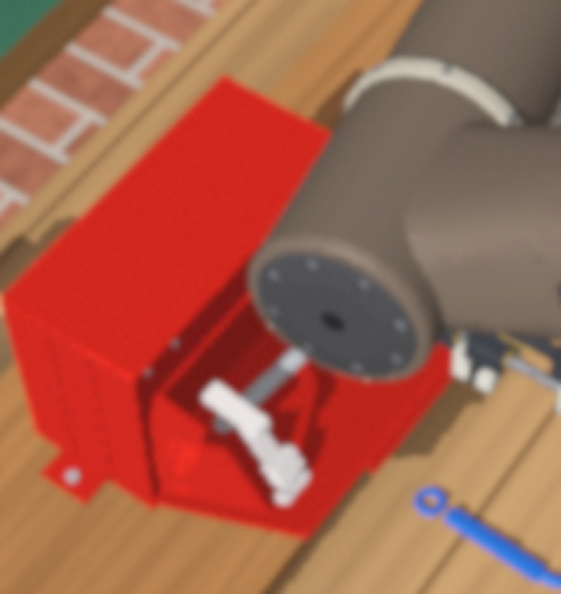

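View pics/wrist8.png

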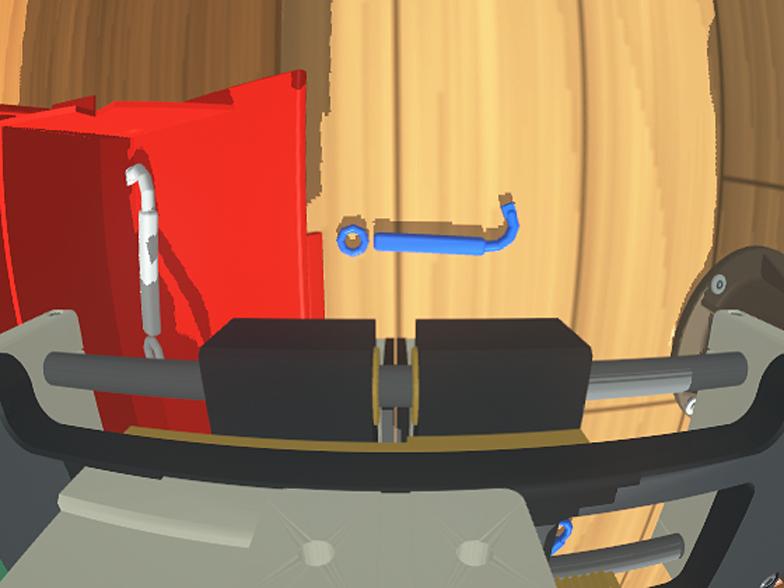

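Request:
move_arm:
  increments:
    - [[0, 1, -25], 0]
    - [[0, 1, -25], 0]
    - [[0, 0, -20], 0]
    - [[0, 0, -12], 0]
    - [[5, 0, 0], 0]
    - [[5, 0, 0], 0]
    - [[4, 0, 0], 0]
    - [[4, 0, 0], 0]

```text
clock: 21.15
tool_pos: [0.4494, -0.1045, 0.1593]
orientation: [177.9, 1.6, -90.6]
force: [-25.8, 5.7, 17.8]
opening: 0.0002
```

Pushing level jams, as the task warned. I back off slightly and follow the arc, up first.

Request:
move_arm:
  increments:
    - [[-3, 0, 2], 0]
    - [[0, 0, 6], 0]
    - [[4, 0, 6], 0]
    - [[4, 0, 6], 0]
    - [[4, 0, 6], 0]
    - [[5, 0, 6], 0]
    - [[5, 0, 6], 0]
    - [[5, 0, 5], 0]

```text
clock: 21.95
tool_pos: [0.4786, -0.1045, 0.2086]
orientation: [178.2, 1.6, -90.6]
force: [-0.0, 0.5, -0.2]
opening: 0.0007
```

```bash
python3 - <<'E'
from plant import ctrl
from h import *
s=ctrl.snapshot("side");crop(s,180,60,170,180,3.3,"side9.png")
s=ctrl.snapshot("wrist");crop(s,0,0,560,420,1.4,"wrist9.png")
E
```

```text
(no output)
```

View pics/side9.png

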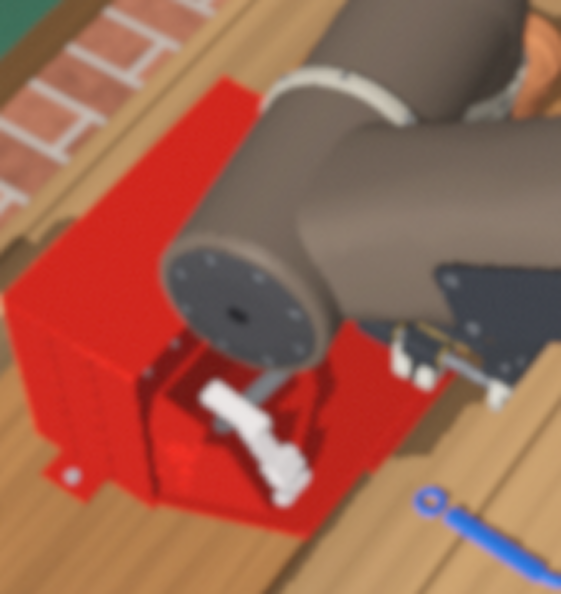

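View pics/wrist9.png

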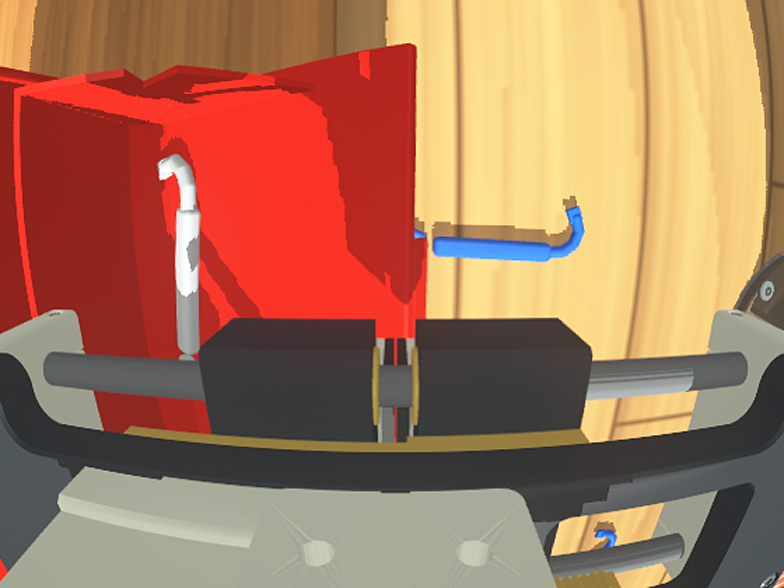

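The wrist view shows the hatch still wide open: the panel edge is at (415,250) and the tip slipped over the lip. I'll go back out, start deeper and push along the tangent.

Request:
move_arm:
  increments:
    - [[-15, 0, 6], 0]
    - [[-20, 0, 0], 0]
    - [[-18, 0, 0], 0]
    - [[0, 0, -20], 0]
    - [[0, 0, -25], 0]
    - [[0, 0, -18], 0]
    - [[0, 0, -8], 0]
    - [[0, 0, 0], 0]

```text
clock: 22.85
tool_pos: [0.4172, -0.1049, 0.1427]
orientation: [178.2, 1.6, -90.7]
force: [-0.1, 0.5, 1.0]
opening: 0.0004
```

Request:
move_arm:
  increments:
    - [[4, 0, 0], 0]
    - [[4, 0, 0], 0]
    - [[3, 0, 0], 0]
    - [[3, 0, 1], 0]
    - [[3, 0, 2], 0]
    - [[2, 0, 2], 0]
    - [[2, 0, 2], 0]
    - [[2, 0, 2], 0]

```text
clock: 23.65
tool_pos: [0.4439, -0.1049, 0.1554]
orientation: [178.4, 1.6, -90.6]
force: [-0.3, 0.2, -0.2]
opening: 0.0007
```

Request:
move_arm:
  increments:
    - [[4, 0, -4], 0]
    - [[3, 0, -2], 0]
    - [[4, 0, 4], 0]
    - [[5, 0, 5], 0]
    - [[5, 0, 6], 0]
    - [[5, 0, 6], 0]
    - [[5, 0, 6], 0]
    - [[5, 0, 6], 0]

```text
clock: 24.45
tool_pos: [0.4669, -0.1055, 0.1796]
orientation: [176.7, 1.6, -90.8]
force: [-3.3, -0.5, -1.3]
opening: 0.0008
```

Request:
move_arm:
  increments:
    - [[6, 0, 6], 0]
    - [[6, 0, 6], 0]
    - [[7, 0, 6], 0]
    - [[7, 0, 6], 0]
    - [[7, 0, 5], 0]
    - [[7, 0, 5], 0]
    - [[7, 0, 5], 0]
    - [[7, 0, 5], 0]

```text
clock: 25.25
tool_pos: [0.5247, -0.106, 0.2274]
orientation: [176.6, 1.6, -90.8]
force: [-6.6, -0.4, -7.3]
opening: 0.0006
```

```bash
python3 - <<'E'
from plant import ctrl
from h import *
s=ctrl.snapshot("side");crop(s,180,60,170,180,3.3,"side10.png")
s=ctrl.snapshot("wrist");crop(s,0,0,560,420,1.4,"wrist10.png")
E
```

```text
(no output)
```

View pics/side10.png

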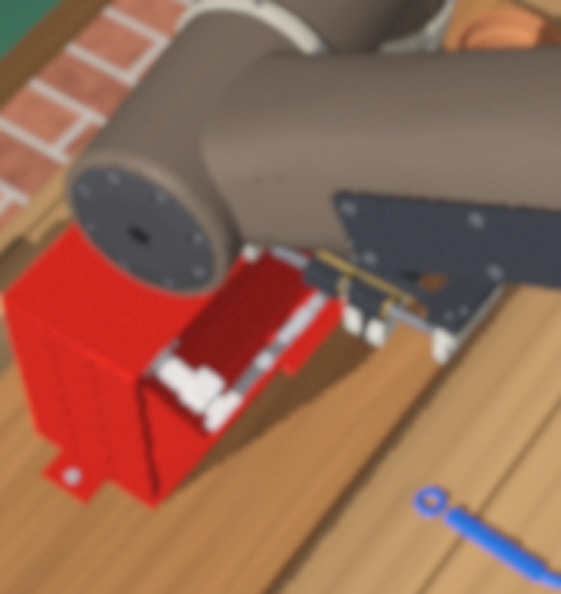

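View pics/wrist10.png

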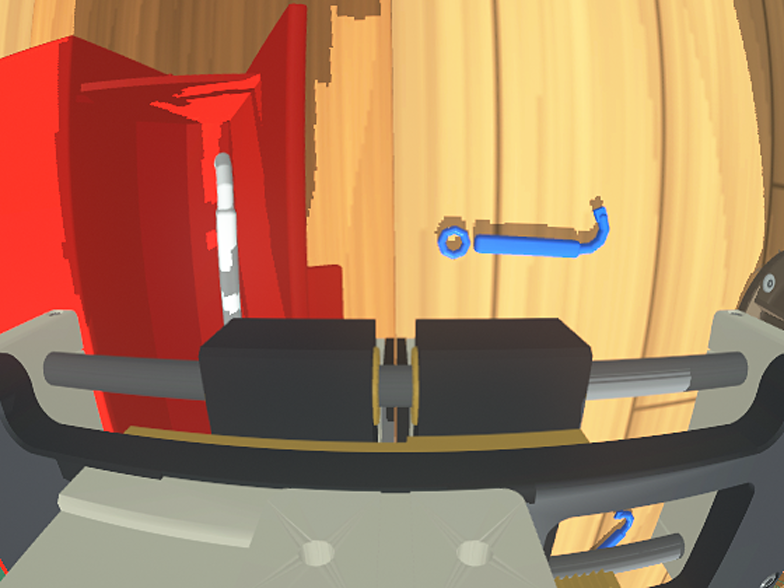

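The hatch is closing (about 0.4 rad) and the pick lies in the bin along the panel. I'll continue along the arc.

Request:
move_arm:
  increments:
    - [[7, 0, 2], 0]
    - [[7, 0, 3], 0]
    - [[7, 0, 2], 0]
    - [[7, 0, 2], 0]
    - [[7, 0, 2], 0]
    - [[7, 0, 2], 0]
    - [[6, 0, 1], 0]
    - [[6, 0, 1], 0]

```text
clock: 26.15
tool_pos: [0.5846, -0.1067, 0.246]
orientation: [176.7, 1.5, -90.8]
force: [-2.1, -1.2, 0.4]
opening: 0.0003
```

Request:
move_arm:
  increments:
    - [[5, 0, 0], 0]
    - [[5, 0, 0], 0]
    - [[4, 0, 0], 0]
    - [[3, 0, 0], 0]
    - [[3, 0, 0], 0]
    - [[2, 0, 0], 0]
    - [[1, 0, 0], 0]
    - [[0, 0, 0], 0]

```text
clock: 26.95
tool_pos: [0.5936, -0.1066, 0.2467]
orientation: [174.9, 1.5, -90.8]
force: [-1.6, -1.2, 1.7]
opening: 0.0002
```

```bash
python3 - <<'E'
from plant import ctrl
from h import *
s=ctrl.snapshot("side");crop(s,180,60,170,180,3.3,"side11.png")
s=ctrl.snapshot("wrist");crop(s,0,0,560,420,1.4,"wrist11.png")
E
```

```text
(no output)
```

View pics/side11.png

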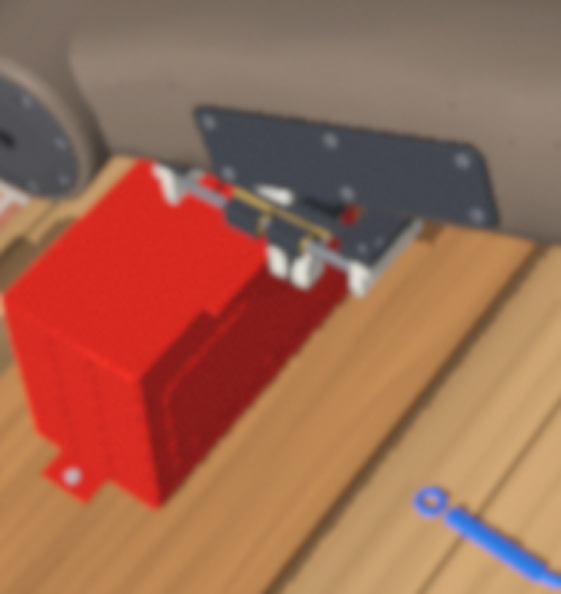

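View pics/wrist11.png

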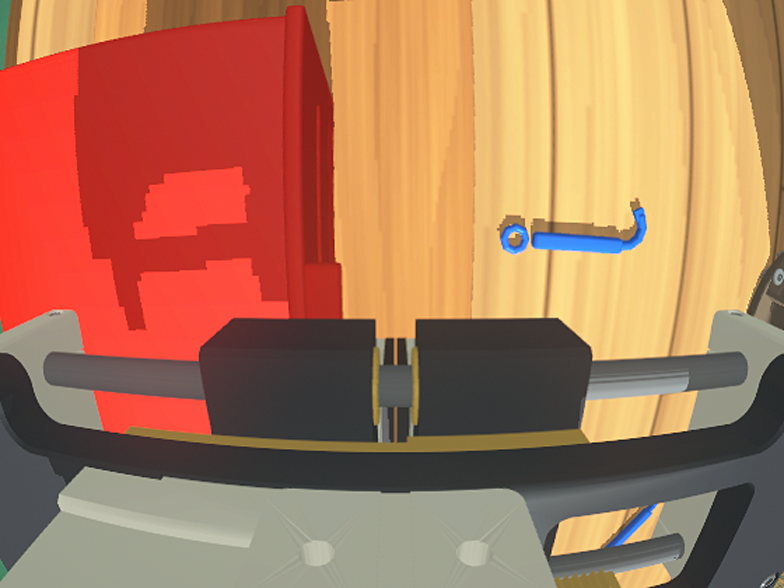

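Request:
move_arm:
  increments:
    - [[5, 0, 0], 0]
    - [[6, 0, 0], 0]
    - [[6, 0, 0], 0]
    - [[6, 0, 0], 0]
    - [[6, 0, 0], 0]
    - [[6, 0, 0], 0]
    - [[6, 0, 0], 0]
    - [[6, 0, 0], 0]

```text
clock: 27.85
tool_pos: [0.5924, -0.1067, 0.2484]
orientation: [169.3, 1.6, -90.9]
force: [-24.6, 3.6, 12.7]
opening: -0.0
```

Request:
move_arm:
  increments:
    - [[-10, 0, 0], 0]
    - [[-20, 0, 0], 0]
    - [[-20, 0, 0], 0]
    - [[-20, 0, 0], 0]
    - [[-30, 0, 0], 0]
    - [[-30, 0, 10], 0]
    - [[-30, -30, 20], 0]
    - [[-20, -40, 20], 0]

```text
clock: 28.65
tool_pos: [0.411, -0.1731, 0.2935]
orientation: [169.5, 1.8, -90.6]
force: [1.4, -0.9, 1.2]
opening: 0.0002
```

Request:
move_arm:
  increments:
    - [[-5, -40, 10], 0]
    - [[0, -40, 10], 0]
    - [[0, -40, 10], 0]
    - [[0, -40, 10], 0]
    - [[0, -40, 10], 0]
    - [[0, 0, 0], 0]
    - [[0, 0, 0], 0]
    - [[0, 0, 0], 0]

```text
clock: 29.45
tool_pos: [0.4077, -0.3847, 0.3486]
orientation: [170.8, 1.5, -90.6]
force: [-0.6, 0.4, -0.3]
opening: 0.0007
```

```bash
python3 - <<'E'
from plant import ctrl
from h import *
import pickle
o=ctrl.get_obs();print(o["clock"],o["tool_pos"],o["force"])
s=ctrl.snapshot("side");crop(s,0,0,560,420,1.4,"side12.png");crop(s,180,60,170,180,3.3,"side12c.png")
T=ctrl.snapshot("top");crop(T,165,110,230,130,3,"top12.png");crop(T,0,0,560,420,1.4,"top12f.png")
E
```

```text
29.45 [ 0.40766326 -0.38472271  0.34863797] [-0.60781867  0.39076896 -0.32449633]
```

View pics/side12c.png

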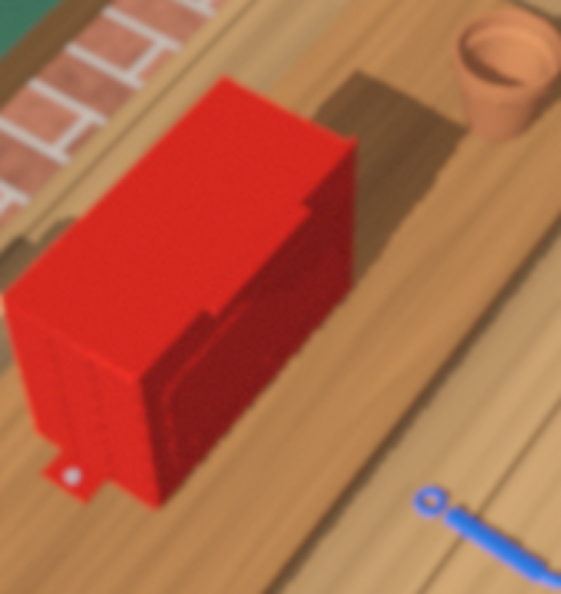

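View pics/top12.png

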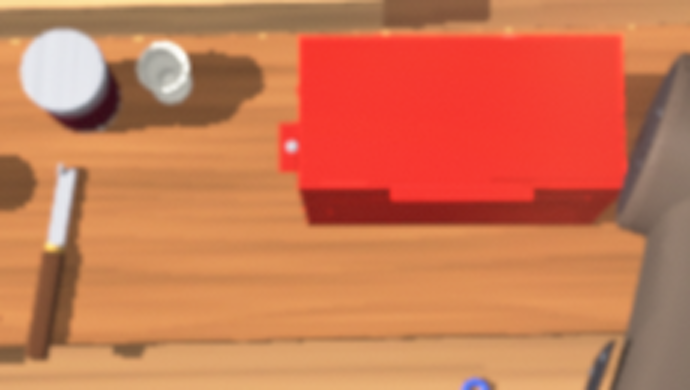

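View pics/top12f.png

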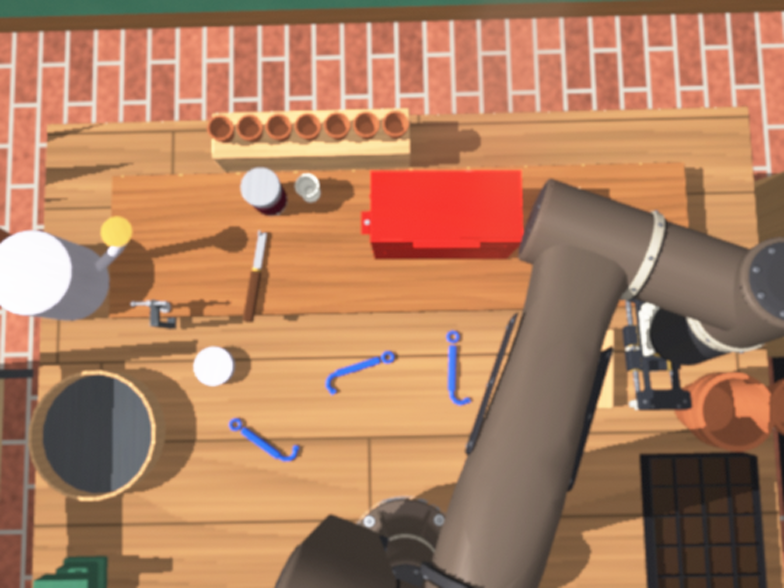

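```bash
python3 - <<'E'
from plant import ctrl
from h import *
T=ctrl.snapshot("top")
for r in (188,201): print(r,onz(T,165+462/3,110+r/3,.268))
print(np.abs(ctrl.get_obs()["qvel"]).max(),ctrl.get_obs()["force"])
E
```

```text
188 [ 0.62312395 -0.0894935   0.268     ]
201 [ 0.6119804  -0.08918089  0.268     ]
0.160622729493871 [-0.50691811 -0.16765583  0.05450047]
```

```bash
python3 -c "
from plant import ctrl
print(ctrl.close_job())"
```

```text
the job is handed in; nothing more can be done
None
```

I did every step of the task and handed the job in at about 29.5 s. No verdict comes back, so the result rests on my own checks.

**What I did:** I pressed the thumb pad with the closed fingers and pulled the hatch open to about 0.93 rad. I gripped the steel hoof pick, lowered it to a few millimetres above the hatch panel and let it go. It slid down into the bin. I then pushed the hatch shut along its arc and drew the arm clear.

**What the last checks showed:**
- **Hatch:** the top view puts the lip tip at x = 0.612 m, where I expect it with the hatch shut, so the remaining angle is close to 0.
- **Pick:** I saw it in the bin on the way to closing (at about 0.4 rad). It can't be seen behind the shut hatch.
- **Robot:** the arm stands clear of everything, with force readings at noise level.
- **Bystanders:** in the last top view the jar, egg cup, knife, clamp, tin and blue picks look unmoved by eye. The side view shows the plant pot upright. The arm partly covers the brush, so I checked that less well.

**What went wrong or stayed unchecked:**
- The first attempt to shut the hatch jammed at about 26 N sideways and slipped over the lip. The second, from deeper along the arc, worked.
- The final push reached about 25 N on the fingers, above the 10 N suggested, and tilted the tool about 10°.
- I couldn't see whether the catch sprang back up, and inferred it from the fully shut hatch.

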